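# Set the brakes of two sample casters and record the pass

## Task

Brake check on the caster bench: of the two casters on wooden stands, press the yellow brake pedal of the green-wheeled one fully down, then the pedal of the white-wheeled one fully down, and then press the green button on the grey box all the way in and let it come back out, to record the pass. Only push: do not lift, shift or tip the two stands, and leave the red button and the loose parts on the bench alone.

Things in the scene. Friction and masses are not known exactly. Their poses are not given: they have to be found in the camera images.
- stand_green: Loose stand of about 2 kg: timber board 200 x 100 x 18 mm with a caster fixed on it: green wheel 100 mm across, 36 mm wide, dark fork, flat top plate 82 x 75 mm centred over the board, its top 146 mm above the bench. Origin: centre of the board's underside. z up, x along the board; the yellow brake pedal sticks out over the -x end (nearer the robot), the wheel bulges out under the plate to +x.
- pad_green (a point): Centre of the top face of the yellow pedal's tread, green-wheeled caster: 34 mm (along the board) x 44 x 6 mm; moves with the pedal. Pedal up: 85 mm from the stand's origin along its -x, 123 mm above the bench; fully down: 88 mm and 101 mm. The top plate's edge is 44 to 47 mm from it towards the wheel and stands 45 mm above the lowered tread. Press straight down.
- pedal_green (a joint): Brake pedal of the green-wheeled caster, rad: 0 = raised (tread rises 15 degrees outwards), 0.38 = fully down on its stop, brake set; starts at 0 to 0.08. Level hinge along the stand's y, 28 mm from its origin along -x, 105 mm above the bench, 60 mm inwards of the tread's centre. Stiff: about 4 N down on the tread moves it; it stays where it is left.
- stand_white: Loose stand of about 2 kg: timber board 200 x 100 x 18 mm with a caster fixed on it: white wheel 100 mm across, 36 mm wide, bright steel fork, flat top plate 82 x 75 mm centred over the board, its top 146 mm above the bench. Origin: centre of the board's underside. z up, x along the board; the yellow brake pedal sticks out over the -x end (nearer the robot), the wheel bulges out under the plate to +x.
- pad_white (a point): Centre of the top face of the yellow pedal's tread, white-wheeled caster: 34 mm (along the board) x 44 x 6 mm; moves with the pedal. Pedal up: 85 mm from the stand's origin along its -x, 123 mm above the bench; fully down: 88 mm and 101 mm. The top plate's edge is 44 to 47 mm from it towards the wheel and stands 45 mm above the lowered tread. Press straight down.
- pedal_white (a joint): Brake pedal of the white-wheeled caster, rad: 0 = raised (tread rises 15 degrees outwards), 0.38 = fully down on its stop, brake set; starts at 0 to 0.08. Level hinge along the stand's y, 28 mm from its origin along -x, 105 mm above the bench, 60 mm inwards of the tread's centre. Stiff: about 4 N down on the tread moves it; it stays where it is left.
- box: Grey control box, 130 (x) x 160 (y) x 55 mm high, screwed to the bench, with a green and a red push button on top and a small dark display behind them. Origin: centre of its underside; z up, x away from its front, which faces the robot (apart from its yaw).
- button_green_top (a point): Centre of the top of the green push button, 30 mm across, on the grey box, at 15 mm from the box's centre along its -x and 42 mm along its +y; 73 mm above the bench when out (18 mm above the box's top, 6 mm above its black collar, which is 46 mm across).
- button_green (a joint): Travel of the green button, m: 0 = out, 0.006 = all the way in. A spring pushes it back out; it starts to move at 1.5 N and all the way in takes 5 N.
- button_red_top (a point): Centre of the top of the red push button, 30 mm across, on the grey box, at 15 mm from the box's centre along its -x and 42 mm along its -y; 73 mm above the bench when out (18 mm above the box's top, 6 mm above its black collar, which is 46 mm across).
- button_red (a joint): Travel of the red button, m: 0 = out, 0.006 = all the way in; same spring. Leave it alone.
- label_roll: Loose roll of white labels standing on end, 54 mm across, 40 mm high, 80 g; origin: centre of its underside. Leave it alone.
- spare_wheel: Loose orange wheel lying flat, 54 mm across, 24 mm thick with a steel hub to 29 mm, 90 g; origin: centre of its underside. Leave it alone.
- foot: Loose steel levelling foot standing on its 48 mm disc, threaded stem up, 60 mm high, 120 g; origin: centre of its underside. Leave it alone.
Mind the look-alikes: they are no part of the job. What is shaped like the stand_white but turquoise is not meant.

How it is judged:
By the outcome, as a careful person would: the job done as asked, in the order asked, and still so for the second after the job is handed in, with the robot touching nothing.
It also fails if it takes over 45 s, if anything falls off the work surface, if the arm or the gripper's body presses on something with over 40 N, if the wrist force passes 120 N, or if a joint passes its speed limit or range.

## Robot

A 6-joint arm with a two-finger parallel gripper is mounted at the origin on the work surface. World frame = base frame: x ahead of the robot, y to its left, z up, the work surface at z = 0. Lengths are in mm, angles in degrees, forces in N, time in s.
With the tool pointing down it reaches from about 350 to 850 mm from the base axis. Payload 8.1 kg.
Tool frame: the origin (TCP) lies at the very end of the fingers, on their centre line; the grasp point (between the pads) lies 19 mm behind it; z points along the fingers, y is the direction in which the jaws open and shut (so a half turn about z gives the same grasp; the last joint's range is limited). The gripper opens to 85 mm and grips with 20 to 120 N. Pads are 22 mm wide; open, the fingers measure 114 mm over their backs; the gripper's body (76 mm by 85 mm) begins 54 mm behind the grasp point. The pads swing forward as they close: fully open they stand 13 mm farther back than shut.
Start: joints at [-74.794, 7.471, 85.268, -0, 87.261, -4.893], TCP at [206.21, -563.456, 231.292] pointing down, gripper open.
Joint ranges: [-169.43, 169.43], [-51.17, 129.36], [1.28, 143.12], [-76.62, 256.62], [0, 156.53], [-152.29, 152.29]. Speed limits (degrees/s): [136.94, 136.94, 159.86, 180, 180, 180].

## Interface

Orientations are given as [roll, pitch, yaw] about the fixed x, y, z axes, in that order (R = Rz(yaw) Ry(pitch) Rx(roll)).
In Python, from bench import r gives the robot as it stands.
- The arm moves only by the shell command python3 -m crank 'ROWS' [OPENING] [FORCE]. ROWS is JSON, a list that holds one entry, the list of rows, each a list of 6 numbers: the shift along the tool's x, y, z in m, then the turn, a rotation vector about the tool's x, y, z in rad. A call has 1 to 10 rows; each row is the pose to reach, as a shift and turn from the pose measured when the call began, along the tool's axes at that moment; what a row does not reach only later rows make up. A row lasts 1/8 s, in which the tool goes at most 62.5 mm and 10.7 degrees, less where a joint would pass 70% of its speed; a pose out of reach is approached as far as the arm can. A call with a gripper value outside its range is refused whole. OPENING is the closure, from 0 (fully open) to 1 (shut), set as the call begins (- or left out, the last holds). The fingers move at their own pace and stop on an object; FORCE is the grip in N (left out, the last holds). Time passes only in rows, so rows that repeat a pose let the fingers close. It gives the time, the measured TCP pose, the force and the opening at its end, in the units of the state.
- r.sense(): the state, without advancing time (a new reading comes with each control period).
- r.snapshot(name): name is "side" or "top" or "wrist"; returns (picture, depth): 420x560x3 uint8, blue, green, red; 420x560 float32, mm along the optical axis (not along the pixel's ray), 0 where there is no reading.
- r.get_calibration(name): a dict with "mtx" (3x3 intrinsics, pixels), "cam_to_world" (4x4, takes a point from camera to world coordinates). Camera axes: x right, y down, z forward; pixel columns grow to the right and rows downward; lengths in mm; the calibration is good to about 2 mm. A picture is of the moment at which its call begins: read the wrist's pose just before it. get_calibration takes no time and is no camera call; for the wrist camera it gives the pose at the moment of the call.
- r.hand_in(): hands the job in, once; it reports no verdict.
Trained networks look in the newest picture that a camera, given by its name, has taken for a name from the list of things; names that differ only in an ending like _2 or _b are one class to them, and where a whole thing is asked for, a point or a joint stands for the part that bears it (a point fixed in the world has none). Each returns a list of dicts, best first, with "conf" (0 to 1); they miss things now and then, are a little off and sometimes report something else, mostly with a low value. They report only what shows in the picture. A call takes as long as a camera call. They do not tell look-alikes from the thing itself.
- r.look_for(thing, camera): "extent" ([left, top, right, bottom] in pixels, round what is visible of it).
- r.landmark_of(thing, camera): "pixel" ([column, row] in pixels: a listed point, or the origin of a listed thing).
The state is a dict: "time": time; "joint_pos": joint angles; "qd": joint speeds; "joint_efforts": joint torques, N m; "tool_pos": TCP position; "tcp_rot": TCP orientation; "ft_force": force on the tool from outside, world axes, zero at the start; "wrist_torque": the same for the moment, N m; "finger_gap": finger opening in mm.
Only numpy, scipy, OpenCV 4.12 (cv2) and the standard library are available. Lean on these libraries where they do the work, as an engineer would, in place of code of your own. Each camera call takes 0.05 s, during which the arm holds its last target.

## Working session

There is one attempt and no reset: what is moved stays moved. The work goes in short steps, Python scripts to look and compute and a shell command to move; the robot and the scene stay as the last step left them, time stands still between calls to the robot, and variables do not carry over. Pictures are saved under pics/ and viewed, and the job is handed in when it is done.

```bash
ls; mkdir -p pics
python3 - <<'E'
from bench import r
import cv2
print(r.sense())
for n in("top","side"):
    p,d=r.snapshot(n); cv2.imwrite(f"pics/{n}0.png",p)
    import numpy as np; np.save(f"pics/{n}0d.npy",d)
    c=r.get_calibration(n); print(n,c)
E
```

```text
pics
{'time': 0.0, 'joint_pos': array([-7.47920068e+01,  7.51537257e+00,  8.53296922e+01,  5.59442425e-05,
        8.72629432e+01, -4.89140067e+00]), 'qd': array([-0.05469713, -0.07334496, -0.05966827,  0.11321614, -0.0543732 ,
        0.01716307]), 'joint_efforts': array([-6.15762274e-04, -5.69387877e+01, -5.00553489e+01, -1.71782685e-04,
        1.45076652e-02, -4.39815736e-06]), 'tool_pos': array([ 206.07969752, -562.90130784,  230.23773556]), 'tcp_rot': array([-1.79892390e+02, -9.26522683e-03,  2.00993824e+01]), 'ft_force': array([ 0.41787559, -0.42340779,  0.53228371]), 'wrist_torque': array([ 0.01969887, -0.01535353, -0.02322386]), 'finger_gap': 85.43678186925166}
top {'mtx': array([[455.93531022,   0.        , 275.58408441],
       [  0.        , 455.93531022, 205.14331028],
       [  0.        ,   0.        ,   1.        ]]), 'cam_to_world': array([[-1.67870997e-03, -9.96549373e-01,  8.29851196e-02,
         4.66648952e+02],
       [-9.99969185e-01,  2.30927375e-03,  7.50311699e-03,
        -2.03569550e+00],
       [-7.66886188e-03, -8.29699669e-02, -9.96522540e-01,
         1.27407416e+03],
       [ 0.00000000e+00,  0.00000000e+00,  0.00000000e+00,
         1.00000000e+00]])}
side {'mtx': array([[390.40688836,   0.        , 272.69003133],
       [  0.        , 390.40688836, 215.28719341],
       [  0.        ,   0.        ,   1.        ]]), 'cam_to_world': array([[-9.04791838e-01, -3.02020509e-01,  3.00225486e-01,
         3.17762335e+02],
       [-4.25422140e-01,  6.09291347e-01, -6.69163699e-01,
         5.39118689e+02],
       [ 1.91763705e-02, -7.33176422e-01, -6.79768049e-01,
         6.62689970e+02],
       [ 0.00000000e+00,  0.00000000e+00,  0.00000000e+00,
         1.00000000e+00]])}
```

View pics/top0.png

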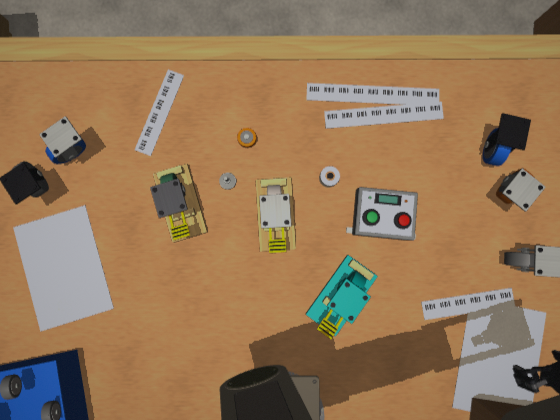

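View pics/side0.png

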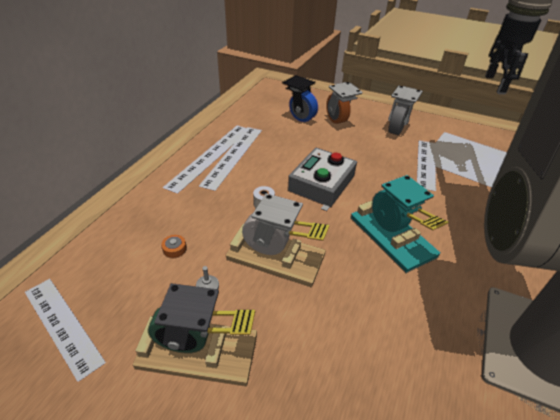

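Candidates (top picture): dark-plate stand with the green wheel (178,205), white/steel stand (275,215), and the turquoise look-alike (343,297). The loose casters at the edges have no stands. For the button there is green (372,217) and red (403,220). I'll check this in a crop and measure.

```bash
cat > h.py <<'E'
from bench import r
import numpy as np, cv2
def px2w(n,u,v,z=None,d=None):
    c=r.get_calibration(n);K=c["mtx"];T=c["cam_to_world"]
    ray=np.array([(u-K[0,2])/K[0,0],(v-K[1,2])/K[1,1],1.])
    w=T[:3,:3]@ray;o=T[:3,3]
    s=d if d is not None else (z-o[2])/w[2]
    return o+s*w
def w2px(n,p):
    c=r.get_calibration(n);K=c["mtx"];T=np.linalg.inv(c["cam_to_world"])
    q=T[:3,:3]@np.array(p,float)+T[:3,3];q=K@q;return q[:2]/q[2]
def cloud(n,d):
    v,u=np.mgrid[:d.shape[0],:d.shape[1]]
    c=r.get_calibration(n);K=c["mtx"];T=c["cam_to_world"]
    P=np.stack([(u-K[0,2])/K[0,0]*d,(v-K[1,2])/K[1,1]*d,d],-1)
    return P@T[:3,:3].T+T[:3,3]
E
python3 - <<'E'
from h import *
p,d=r.snapshot("top"); s,ds=r.snapshot("side")
cv2.imwrite("pics/crop1.png",np.hstack([cv2.resize(p[150:350,130:330],(600,600),interpolation=cv2.INTER_CUBIC)]))
cv2.imwrite("pics/crop2.png",cv2.resize(s[180:380,130:330],(600,600),interpolation=cv2.INTER_CUBIC))
zz=dict(stand_green=0,stand_white=0,pad_green=120,pad_white=120,box=0,button_green_top=73,button_red_top=73)
for t,z in zz.items():
    for n in("top","side"):
        for l in r.landmark_of(t,n)[:3]:
            print(t,n,round(l["conf"],2),np.round(l["pixel"],1),px2w(n,*l["pixel"],z=z).round(1))
# segmentation in the top view
P=cloud("top",d);hsv=cv2.cvtColor(p,cv2.COLOR_BGR2HSV)
Z=P[...,2]
def rect(m,name):
    X=P[m][:,:2].astype(np.float32); b=cv2.minAreaRect(X)
    print(name,len(X),np.round(b[0],1),np.round(b[1],1),round(b[2],1),'z',np.median(P[m][:,2]).round(1),'mean',X.mean(0).round(1))
v,u=np.mgrid[:420,:560]
for nm,(a,b,c,e) in dict(green=(145,155,210,245),white=(250,170,300,260)).items():
    box=(u>=a)&(u<c)&(v>=b)&(v<e)
    rect(box&(Z>138)&(Z<155),nm+" plate")
    rect(box&(Z>10)&(Z<30),nm+" board")
    ye=box&(hsv[...,0]>22)&(hsv[...,0]<34)&(hsv[...,1]>170)&(Z>95)&(Z<135)
    rect(ye,nm+" yellow")
box=(u>345)&(u<430)&(v>180)&(v<245)
rect(box&(Z>45)&(Z<65),"box")
g=box&(hsv[...,0]>45)&(hsv[...,0]<80)&(hsv[...,1]>120)&(Z>64);rect(g,"gbtn")
g=box&((hsv[...,0]<8)|(hsv[...,0]>172))&(hsv[...,1]>120)&(Z>64);rect(g,"rbtn")
E
```

```text
stand_green top 0.75 [179.1 202.7] [580.3 278.7   0. ]
stand_green side 0.76 [195.9 349.9] [582.5 273.4   0. ]
stand_white top 0.81 [281.9 214.4] [546.7 -10.1   0. ]
stand_white top 0.74 [340.4 294.9] [ 324.1 -170.7    0. ]
stand_white side 0.83 [275.4 257.4] [546.    9.5   0. ]
stand_white side 0.72 [391.1 238.6] [ 324.9 -164.3    0. ]
pad_green top 0.71 [181.2 233.2] [492.  245.7 120. ]
pad_green side 0.7 [237.7 319.4] [503.9 249.2 120. ]
pad_white top 0.55 [274.4 243.4] [465.9   9.8 120. ]
pad_white side 0.78 [319.3 226.8] [460.1  -5.8 120. ]
box top 0.96 [382.7 214.8] [ 545.  -291.7    0. ]
box side 0.87 [318.2 182.7] [ 554.3 -288.4    0. ]
button_green_top top 0.65 [371.9 221.6] [ 522.6 -246.4   73. ]
button_green_top top 0.17 [279.6 216. ] [537.9  -3.5  73. ]
button_green_top side 0.46 [322.8 169.6] [ 536.5 -253.5   73. ]
button_red_top top 0.56 [403.9 222.4] [ 520.4 -330.3   73. ]
button_red_top side 0.61 [338.2 156.1] [ 520.3 -329.6   73. ]
green plate 991 [579.1 274.6] [82.7 75.9] 16.9 z 145.9 mean [578.4 273.7]
green board 1069 [578.6 274. ] [199.9 100.9] 16.6 z 17.8 mean [569.5 251. ]
green yellow 250 [512.4 253.6] [64.9 43.6] 17.0 z 120.3 mean [504.9 251. ]
white plate 988 [546.6   8.7] [82. 75.] 3.9 z 145.9 mean [546.3   8.6]
white board 988 [546.6   8.7] [199.9 100.1] 3.5 z 17.9 mean [533.    7.2]
white yellow 235 [475.9   3.3] [63.3 40.6] 0.2 z 117.6 mean [467.1   4.3]
box 2508 [ 545.6 -289. ] [162.3 130.7] 84.2 z 55.4 mean [ 546.9 -287.1]
gbtn 109 [ 497.1 -134.1] [ 29.7 269.4] 19.3 z 76.7 mean [ 535. -243.]
rbtn 116 [ 528.1 -330. ] [29.8 31.7] 3.1 z 75.8 mean [ 527.5 -328.9]
```

View pics/crop1.png

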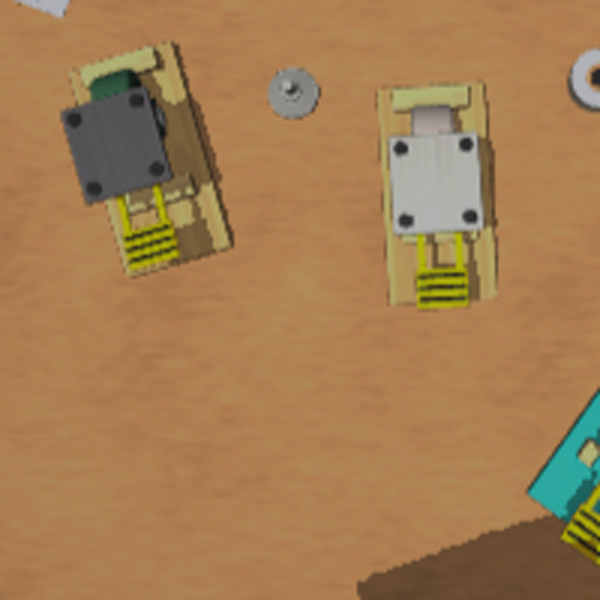

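View pics/crop2.png

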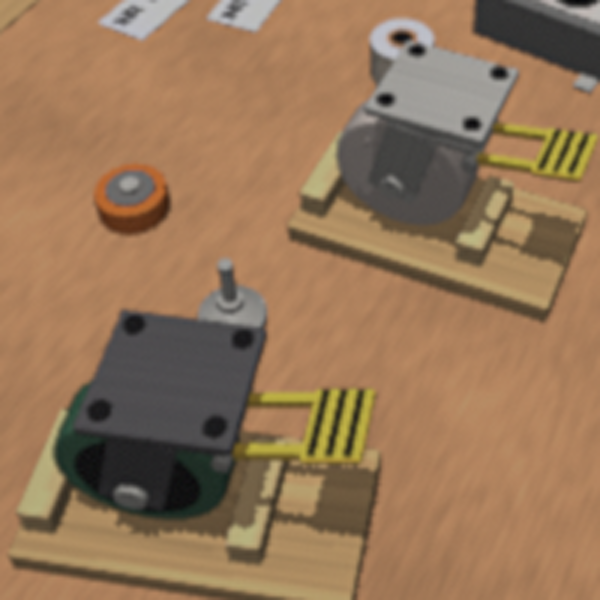

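The crops confirm it. The dark fork with the green wheel is the left stand. The steel fork with the white wheel is the middle one (pad at about (275,243) in the full picture), and the turquoise one is only at the lower right. Next I'll compute the moves.

```bash
cat >> h.py <<'E'
from scipy.spatial.transform import Rotation as Ro
def goal(x,y,z,yaw=None):
    s=r.sense();R=Ro.from_euler('xyz',s["tcp_rot"],degrees=True)
    d=R.inv().apply(np.array([x,y,z])-s["tool_pos"])/1000
    yaw=s["tcp_rot"][2] if yaw is None else yaw
    rv=(R.inv()*Ro.from_euler('xyz',[180,0,yaw],degrees=True)).as_rotvec()
    print("pos",s["tool_pos"].round(1),s["tcp_rot"].round(2),"F",s["ft_force"].round(1),"gap",s["finger_gap"].round(1),"t",s["time"])
    print("shift",d.round(4),"turn",rv.round(4))
E
python3 -c "
from h import *
goal(496.5,249.3,200,16.8)"
```

```text
Traceback (most recent call last):
  File "h.py", line 23, in goal
    print("pos",s["tool_pos"].round(1),s["tcp_rot"].round(2),"F",s["ft_force"].round(1),"gap",s["finger_gap"].round(1),"t",s["time"])
                                                                                              ^^^^^^^^^^^^^^^^^^^^^
AttributeError: 'float' object has no attribute 'round'
```

```bash
sed -i 's/s\["finger_gap"\].round(1)/round(s["finger_gap"],1)/' h.py
python3 -c "
from h import *
goal(496.5,249.3,200,16.8)"
```

```text
pos [ 206.2 -563.5  231.3] [180.    0.   20.1] F [-0.4  0.  -0.4] gap 85.8 t 0.9
shift [ 0.552  -0.6635  0.0313] turn [0.     0.     0.0576]
```

```bash
python3 -m crank '[[[0.02,-0.024,0,0,0,0],[0.055,-0.066,0,0,0,0],[0.09,-0.108,0,0,0,0],[0.125,-0.15,0,0,0,0],[0.16,-0.192,0,0,0,0],[0.195,-0.234,0,0,0,0],[0.23,-0.276,0,0,0,0],[0.265,-0.318,0,0,0,0],[0.3,-0.36,0,0,0,0],[0.32,-0.384,0,0,0,0]]]' 1 30
python3 -c "
from h import *
goal(496.5,249.3,200,16.8)"
```

```text
time: 2.15
tool_pos: [375.3, -90.7, 231.7]
tcp_rot: [180.0, -0.1, 20.2]
ft_force: [0.1, -0.1, 1.0]
finger_gap: -0.3
pos [375.3 -90.7 231.7] [ 1.7998e+02 -6.0000e-02  2.0210e+01] F [ 0.1 -0.1  1. ] gap -0.3 t 2.15
shift [ 0.2312 -0.2772  0.0318] turn [ 0.0004 -0.0011  0.0595]
```

```bash
python3 -m crank '[[[0.03,-0.036,0,0,0,0],[0.065,-0.078,0,0,0,0.02],[0.1,-0.12,0,0,0,0.04],[0.135,-0.162,0,0,0,0.06],[0.17,-0.204,0,0,0,0.06],[0.2,-0.24,0.01,0,0,0.06],[0.222,-0.266,0.02,0,0,0.06],[0.2312,-0.2772,0.0318,0,0,0.06],[0.2312,-0.2772,0.0318,0,0,0.06],[0.2312,-0.2772,0.0318,0,0,0.06]]]'
python3 - <<'E'
from h import *
goal(496.5,249.3,130,16.8)
p,d=r.snapshot("side"); q,_=r.snapshot("wrist")
cv2.imwrite("pics/s2.png",np.hstack([cv2.resize(p[150:390,120:360],(400,400)),cv2.resize(q,(400,300))[:300].copy() if 0 else cv2.copyMakeBorder(cv2.resize(q,(400,300)),0,100,0,0,0)]))
E
```

```text
time: 3.4
tool_pos: [496.5, 248.3, 200.3]
tcp_rot: [180.0, -0.1, 16.7]
ft_force: [-0.3, -0.5, -0.1]
finger_gap: -0.1
pos [496.5 248.3 200.3] [ 1.7996e+02 -5.0000e-02  1.6730e+01] F [-0.3 -0.5 -0.1] gap -0.1 t 3.4
shift [ 0.0003 -0.001   0.0702] turn [ 0.0008 -0.0009 -0.0013]
```

View pics/s2.png

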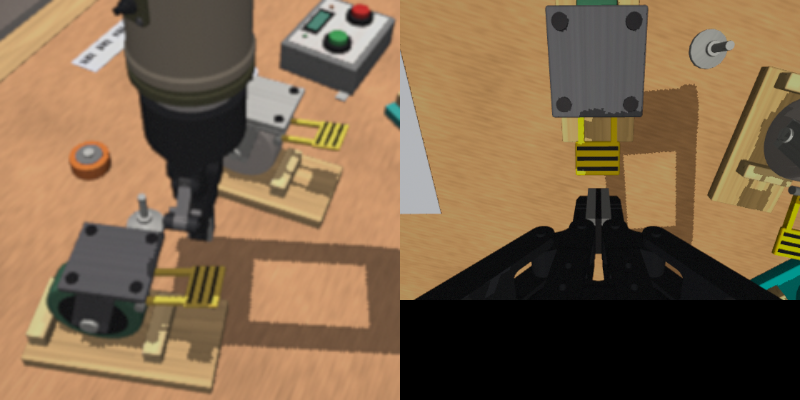

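The fingers are centred on the pedal in the wrist view (both at column ~597), hovering 75 mm above it. I'll descend to just above the tread.

```bash
python3 -m crank '[[[0,-0.001,0.02,0,0,0],[0,-0.001,0.045,0,0,0],[0,-0.001,0.06,0,0,0],[0,-0.001,0.067,0,0,0],[0,-0.001,0.067,0,0,0]]]'
python3 - <<'E'
from h import *
goal(496.0,249.3,112,16.8)
p,d=r.snapshot("side"); q,_=r.snapshot("wrist")
cv2.imwrite("pics/s3.png",np.hstack([cv2.resize(p[250:370,160:280],(400,400)),cv2.copyMakeBorder(cv2.resize(q,(400,300)),0,100,0,0,0)]))
E
```

```text
time: 4.12
tool_pos: [496.5, 249.1, 133.4]
tcp_rot: [180.0, -0.1, 16.7]
ft_force: [0.1, -0.3, 0.7]
finger_gap: -0.3
pos [496.5 249.1 133.4] [ 1.7997e+02 -8.0000e-02  1.6690e+01] F [ 0.1 -0.3  0.7] gap -0.3 t 4.125
shift [-0.0004 -0.0003  0.0214] turn [ 0.0006 -0.0015 -0.0018]
```

View pics/s3.png

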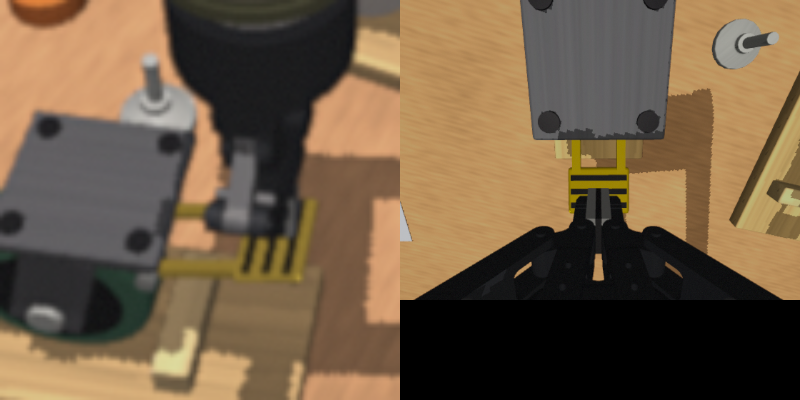

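The tip stands over the middle of the tread (wrist view ~(598,195)). I'll press down now, shifting slightly outward with the tread.

```bash
python3 -m crank '[[[0,0,0.006,0,0,0],[0,0,0.011,0,0,0],[-0.001,0,0.016,0,0,0],[-0.001,0,0.021,0,0,0],[-0.002,0,0.025,0,0,0],[-0.002,0,0.028,0,0,0],[-0.002,0,0.028,0,0,0]]]'
python3 -c "
from h import *
goal(494.5,248.7,101,16.8)"
```

```text
time: 5.1
tool_pos: [495.3, 248.9, 106.3]
tcp_rot: [180.0, -0.2, 16.7]
ft_force: [0.5, -1.0, 0.2]
finger_gap: -0.0
pos [495.3 248.9 106.3] [179.98  -0.19  16.7 ] F [ 0.5 -1.   0.2] gap -0.0 t 5.1
shift [-0.0009 -0.      0.0053] turn [ 0.0004 -0.0033 -0.0018]
```

```bash
python3 -m crank '[[[0,0,0.0015,0,0,0],[0,0,0.003,0,0,0],[0,0,0.0045,0,0,0],[0,0,0.006,0,0,0]]]'
python3 -c "
from h import *
goal(494.5,248.7,101,16.8)"
```

```text
time: 5.6
tool_pos: [495.6, 249.0, 101.2]
tcp_rot: [180.0, -0.2, 16.7]
ft_force: [-5.3, -2.5, 17.9]
finger_gap: -0.1
pos [495.6 249.  101.2] [179.98  -0.21  16.7 ] F [-5.3 -2.5 17.9] gap -0.1 t 5.6
shift [-0.0011 -0.      0.0002] turn [ 0.0004 -0.0037 -0.0017]
```

```bash
python3 -m crank '[[[-0.0005,0,0.001,0,0,0],[-0.0005,0,0.001,0,0,0]]]'
```

```text
time: 5.85
tool_pos: [495.5, 249.0, 101.3]
tcp_rot: [180.0, -0.3, 16.7]
ft_force: [-5.2, -2.0, 11.7]
finger_gap: -0.4
```

```bash
python3 -m crank '[[[-0.0005,0,0.002,0,0,0],[-0.0005,0,0.003,0,0,0],[-0.0005,0,0.003,0,0,0]]]'
```

```text
time: 6.22
tool_pos: [495.6, 249.0, 100.9]
tcp_rot: [180.0, -0.4, 16.7]
ft_force: [-10.3, -4.6, 23.1]
finger_gap: -0.1
```

It's hard on the stop: 23 N and no further travel. I'll retract and check.

```bash
python3 -m crank '[[[0.0005,0,-0.003,0,0,0],[0.0005,0,-0.015,0,0,0],[0,0,-0.04,0,0,0],[0,0,-0.075,0,0,0],[0,0,-0.1,0,0,0],[0,0,-0.1,0,0,0]]]'
python3 - <<'E'
from h import *
goal(460.5,3.3,200,3.6)
p,d=r.snapshot("side"); q,dq=r.snapshot("wrist")
cv2.imwrite("pics/s4.png",np.hstack([cv2.resize(p[240:400,120:280],(400,400)),cv2.copyMakeBorder(cv2.resize(q,(400,300)),0,100,0,0,0)]))
P=cloud("wrist",dq);Z=P[...,2];hsv=cv2.cvtColor(q,cv2.COLOR_BGR2HSV)
near=np.hypot(P[...,0]-494,P[...,1]-249)<35
m=near&(hsv[...,0]>22)&(hsv[...,0]<34)&(hsv[...,1]>150)&(Z>85)&(Z<140)
X=P[m]; print(len(X),"tread z range",np.percentile(X[:,2],[5,50,95]).round(1))
t=(X[:,:2]-[579,274.2])@[np.cos(np.radians(16.8)),np.sin(np.radians(16.8))]
print("fit slope z vs along",np.polyfit(t,X[:,2],1), "z at -88",np.polyval(np.polyfit(t,X[:,2],1),-88))
m=(Z>138)&(Z<155)&(np.hypot(P[...,0]-579,P[...,1]-274)<70)
print(cv2.minAreaRect(P[m][:,:2].astype(np.float32)))
E
```

```text
time: 6.98
tool_pos: [496.5, 249.5, 203.6]
tcp_rot: [180.0, -0.6, 16.7]
ft_force: [0.9, -0.2, -0.5]
finger_gap: -0.1
pos [496.5 249.5 203.6] [179.99  -0.63  16.71] F [ 0.9 -0.2 -0.5] gap -0.1 t 6.975
shift [-0.1053  0.2254  0.0025] turn [-0.0011 -0.0109  0.2288]
1948 tread z range [ 96.8  99.3 102. ]
fit slope z vs along [  0.11338073 108.73803162] z at -88 98.76052701002743
((579.5608520507812, 274.11541748046875), (81.96446228027344, 75.30685424804688), 16.89481544494629)
```

View pics/s4.png

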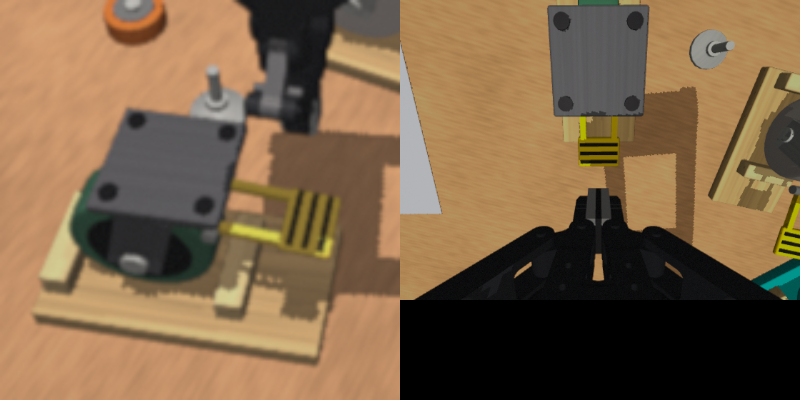

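Slope is 6.5° downward (nominal 6.8° fully down), and the stand is unmoved at (579.6, 274.1), 16.9°. On to the white pedal.

```bash
python3 -m crank '[[[-0.012,0.025,0,0,0,0.03],[-0.032,0.069,0,0,-0.005,0.08],[-0.055,0.118,0,0,-0.011,0.13],[-0.078,0.167,0,0,-0.011,0.18],[-0.097,0.207,0,0,-0.011,0.229],[-0.1053,0.2254,0.0025,0,-0.011,0.229],[-0.1053,0.2254,0.0025,0,-0.011,0.229],[-0.1053,0.2254,0.0025,0,-0.011,0.229]]]'
python3 - <<'E'
from h import *
goal(460.5,3.3,133,3.6)
q,dq=r.snapshot("wrist")
cv2.imwrite("pics/s5.png",q)
P=cloud("wrist",dq);Z=P[...,2]
m=(Z>138)&(Z<155)&(np.hypot(P[...,0]-546,P[...,1]-9)<70)
print(cv2.minAreaRect(P[m][:,:2].astype(np.float32)))
E
```

```text
time: 8.07
tool_pos: [458.3, 3.2, 196.3]
tcp_rot: [-180.0, 0.4, 3.6]
ft_force: [-1.0, -0.0, 0.6]
finger_gap: 0.1
pos [458.3   3.2 196.3] [-179.99    0.39    3.59] F [-1.  -0.   0.6] gap 0.1 t 8.075
shift [0.0026 0.0001 0.0633] turn [-0.0002  0.0068 -0.0002]
((547.8474731445312, 8.752185821533203), (80.75244140625, 75.39774322509766), 3.307398796081543)
```

View pics/s5.png

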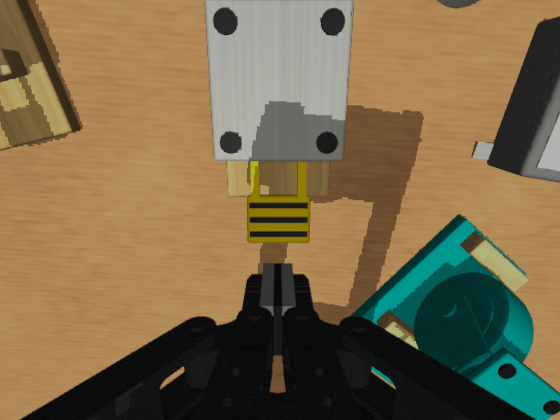

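White plate, pedal at (279,218) straight ahead of the fingers at (278,285). I'll descend.

```bash
python3 -m crank '[[[0.001,0,0.02,0,0.005,0],[0.003,0,0.045,0,0.005,0],[0.003,0,0.058,0,0.005,0],[0.003,0,0.063,0,0.005,0],[0.003,0,0.063,0,0.005,0]]]'
python3 - <<'E'
from h import *
goal(460.5,3.3,101,3.6)
p,d=r.snapshot("side"); q,_=r.snapshot("wrist")
cv2.imwrite("pics/s6.png",np.hstack([cv2.resize(p[160:280,230:350],(400,400)),cv2.copyMakeBorder(cv2.resize(q,(400,300)),0,100,0,0,0)]))
E
```

```text
time: 8.75
tool_pos: [461.2, 3.9, 133.8]
tcp_rot: [-180.0, 0.1, 3.7]
ft_force: [-0.2, -0.5, 0.7]
finger_gap: 0.3
pos [461.2   3.9 133.8] [-1.80e+02  7.00e-02  3.65e+00] F [-0.2 -0.5  0.7] gap 0.3 t 8.75
shift [-0.0007  0.0006  0.0328] turn [-0.0001  0.0013  0.0009]
```

View pics/s6.png

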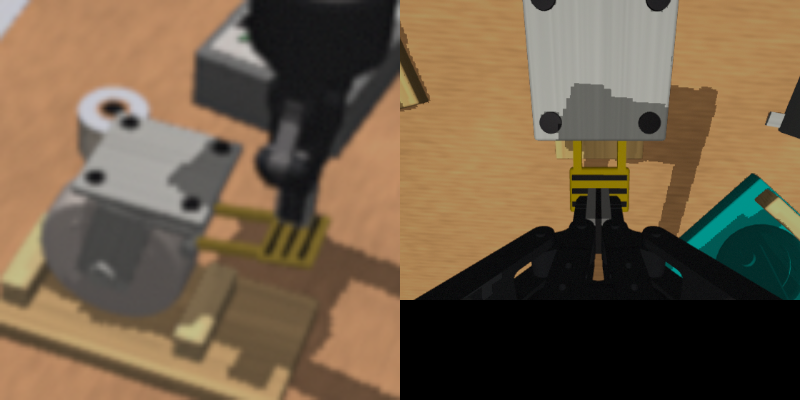

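The tip is over the tread, with the same geometry as on the green one. I'll press.

```bash
python3 -m crank '[[[0,0,0.006,0,0,0],[0,0,0.011,0,0,0],[-0.001,0,0.016,0,0,0],[-0.001,0,0.021,0,0,0],[-0.002,0,0.025,0,0,0],[-0.002,0,0.029,0,0,0],[-0.002,0,0.029,0,0,0]]]'
python3 -m crank '[[[-0.0005,0,0.0015,0,0,0],[-0.0005,0,0.003,0,0,0],[-0.001,0,0.0045,0,0,0],[-0.001,0,0.006,0,0,0]]]'
```

```text
time: 9.72
tool_pos: [459.6, 3.5, 105.1]
tcp_rot: [180.0, 0.0, 3.6]
ft_force: [-0.0, 0.1, 0.4]
finger_gap: 0.0
time: 10.22
tool_pos: [459.7, 3.5, 100.9]
tcp_rot: [180.0, -0.1, 3.6]
ft_force: [-6.5, 1.9, 24.4]
finger_gap: -0.0
```

```bash
python3 -m crank '[[[0,0,0.002,0,0,0],[0,0,0.003,0,0,0],[0,0,0.003,0,0,0]]]'
python3 -m crank '[[[0,0,-0.003,0,0,0],[0,0,-0.015,0,0,0],[0,0,-0.04,0,0,0],[0,0,-0.075,0,0,0],[0,0,-0.1,0,0,0],[0,0,-0.1,0,0,0]]]'
python3 - <<'E'
from h import *
goal(534.9,-245.7,200,-5.8)
p,d=r.snapshot("side"); q,dq=r.snapshot("wrist")
cv2.imwrite("pics/s7.png",np.hstack([cv2.resize(p[160:320,210:370],(400,400)),cv2.copyMakeBorder(cv2.resize(q,(400,300)),0,100,0,0,0)]))
P=cloud("wrist",dq);Z=P[...,2];hsv=cv2.cvtColor(q,cv2.COLOR_BGR2HSV)
near=np.hypot(P[...,0]-459,P[...,1]-3)<35
m=near&(hsv[...,0]>22)&(hsv[...,0]<34)&(hsv[...,1]>150)&(Z>85)&(Z<140)
X=P[m]; a=np.radians(3.6)
t=(X[:,:2]-[546.6,8.7])@[np.cos(a),np.sin(a)]
f=np.polyfit(t,X[:,2],1);print("slope deg",np.degrees(np.arctan(f[0])), "z at -88",np.polyval(f,-88))
m=(Z>138)&(Z<155)&(np.hypot(P[...,0]-546,P[...,1]-9)<70)
print(cv2.minAreaRect(P[m][:,:2].astype(np.float32)))
E
```

```text
time: 10.6
tool_pos: [460.0, 3.4, 100.6]
tcp_rot: [180.0, -0.1, 3.7]
ft_force: [-14.0, 0.8, 30.4]
finger_gap: -0.1
time: 11.35
tool_pos: [461.0, 3.4, 202.9]
tcp_rot: [179.9, -0.3, 3.7]
ft_force: [0.0, 0.0, -0.8]
finger_gap: 0.2
pos [461.    3.4 202.9] [179.93  -0.34   3.65] F [ 0.   0.  -0.8] gap 0.2 t 11.35
shift [0.0579 0.2533 0.0036] turn [ 0.0007 -0.0061  0.165 ]
slope deg 6.300804905660541 z at -88 98.93911140617044
((547.2784423828125, 8.542659759521484), (82.51573181152344, 75.40936279296875), 3.434363842010498)
```

View pics/s7.png

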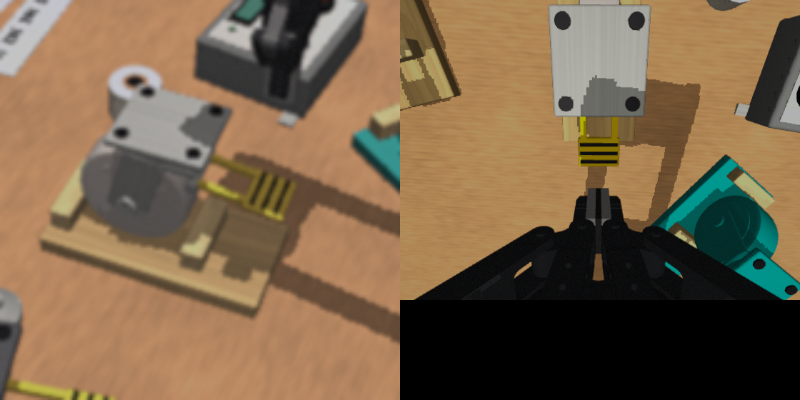

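Both pedals show the same lowered slope (6.3° and 6.5°), reached against a hard stop, and the white stand hasn't moved. Now the green button.

```bash
python3 -m crank '[[[0.006,0.026,0,0,0,0.02],[0.017,0.074,0,0,0,0.06],[0.029,0.127,0,0,-0.003,0.1],[0.041,0.18,0,0,-0.003,0.14],[0.052,0.228,0,0,-0.003,0.165],[0.058,0.2533,0.004,0,-0.003,0.165],[0.058,0.2533,0.02,0,-0.003,0.165],[0.058,0.2533,0.054,0,-0.003,0.165],[0.058,0.2533,0.074,0,-0.003,0.165],[0.058,0.2533,0.074,0,-0.003,0.165]]]'
python3 - <<'E'
from h import *
goal(534.9,-245.7,85,-5.8)
p,d=r.snapshot("side"); q,dq=r.snapshot("wrist")
cv2.imwrite("pics/s8.png",np.hstack([cv2.resize(p[120:240,260:380],(400,400)),cv2.copyMakeBorder(cv2.resize(q,(400,300)),0,100,0,0,0)]))
P=cloud("wrist",dq);Z=P[...,2];hsv=cv2.cvtColor(q,cv2.COLOR_BGR2HSV)
for nm,m in(("g",(hsv[...,0]>45)&(hsv[...,0]<75)),("r",(hsv[...,0]<8)|(hsv[...,0]>172))):
    m=m&(hsv[...,1]>120)&(Z>62)&(Z<85)
    m=cv2.morphologyEx(m.astype(np.uint8),cv2.MORPH_OPEN,np.ones((5,5)))>0
    if m.sum()>5: print(nm,m.sum(),cv2.minEnclosingCircle(P[m][:,:2].astype(np.float32)),np.median(P[m],0).round(1))
E
```

```text
time: 12.7
tool_pos: [531.5, -243.8, 123.0]
tcp_rot: [-179.9, 0.4, -5.8]
ft_force: [-0.4, -0.2, 0.4]
finger_gap: 0.1
pos [ 531.5 -243.8  123. ] [-179.89    0.39   -5.76] F [-0.4 -0.2  0.4] gap 0.1 t 12.7
shift [0.0038 0.0016 0.038 ] turn [-0.0019  0.0068  0.0006]
g 1809 ((535.3748168945312, -245.71910095214844), 17.170120239257812) [ 539.7 -246.3   77.7]
r 1954 ((526.3689575195312, -331.6723937988281), 18.437360763549805) [ 530.9 -328.1   77.7]
```

View pics/s8.png

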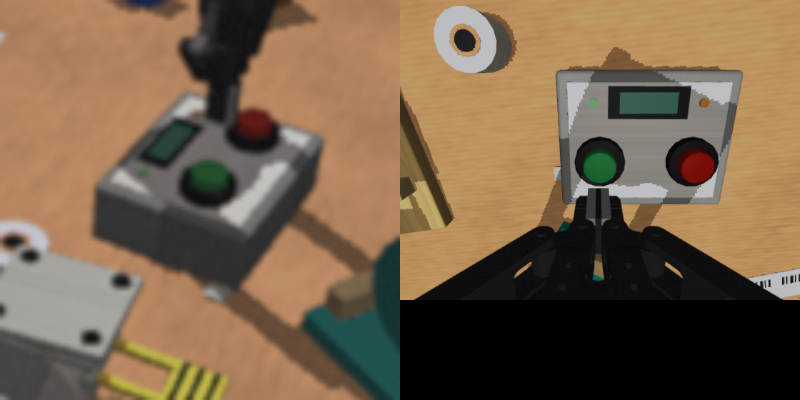

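Wrist depth agrees on the green button's position (535, -246). The fingers point at it, with the red one 85 mm away. I'll lower to just above it.

```bash
python3 -m crank '[[[0.002,0.001,0.005,0,0.005,0],[0.0038,0.0017,0.018,0,0.005,0],[0.0038,0.0017,0.03,0,0.005,0],[0.0038,0.0017,0.036,0,0.005,0],[0.0038,0.0017,0.036,0,0.005,0]]]'
python3 - <<'E'
from h import *
goal(534.9,-245.7,73,-5.8)
p,d=r.snapshot("side"); q,dq=r.snapshot("wrist")
cv2.imwrite("pics/s9.png",np.hstack([cv2.resize(p[120:240,260:380],(400,400)),cv2.copyMakeBorder(cv2.resize(q,(400,300)),0,100,0,0,0)]))
E
```

```text
time: 13.42
tool_pos: [536.6, -247.0, 89.4]
tcp_rot: [-180.0, -0.1, -5.8]
ft_force: [-0.1, 0.5, 0.4]
finger_gap: -0.2
pos [ 536.6 -247.    89.4] [-1.7998e+02 -1.1000e-01 -5.7700e+00] F [-0.1  0.5  0.4] gap -0.2 t 13.425
shift [-0.0018 -0.0011  0.0164] turn [-0.0003 -0.0019  0.0005]
```

View pics/s9.png

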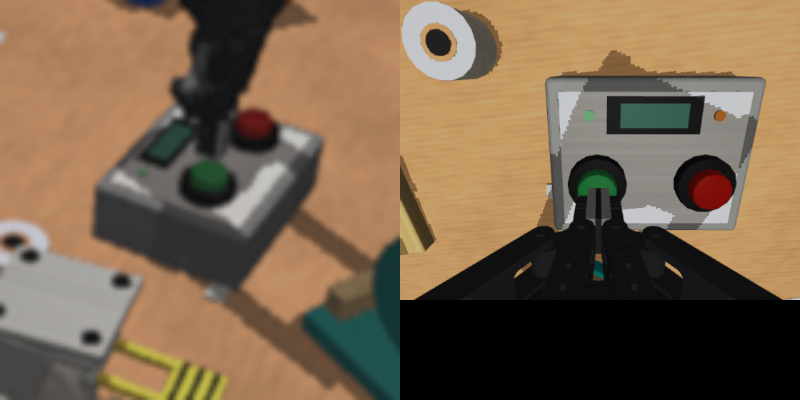

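The finger tip is centred over the green button (~(598,190) in the wrist view). I'll press in steps.

```bash
python3 -m crank '[[[-0.001,-0.001,0.005,0,0,0],[-0.0018,-0.001,0.01,0,0,0],[-0.0018,-0.001,0.014,0,0,0],[-0.0018,-0.001,0.017,0,0,0],[-0.0018,-0.001,0.018,0,0,0]]]'
python3 -m crank '[[[0,0,0.002,0,0,0],[0,0,0.004,0,0,0],[0,0,0.005,0,0,0],[0,0,0.005,0,0,0]]]'
```

```text
time: 14.15
tool_pos: [535.4, -246.1, 72.6]
tcp_rot: [180.0, -0.2, -5.8]
ft_force: [-3.7, 1.3, 3.5]
finger_gap: -0.2
time: 14.65
tool_pos: [535.7, -246.3, 70.7]
tcp_rot: [180.0, -0.2, -5.8]
ft_force: [-13.7, 7.1, 26.7]
finger_gap: 0.3
```

Run:
```python
from h import *
goal(534.9,-245.7,67,-5.8)
p,d=r.snapshot("side"); q,dq=r.snapshot("wrist")
cv2.imwrite("pics/s10.png",np.hstack([cv2.resize(p[140:220,280:360],(400,400)),cv2.copyMakeBorder(cv2.resize(q,(400,300)),0,100,0,0,0)]))
for n,D,I in(("wrist",dq,q),("side",d,p)):
    P=cloud(n,D);Z=P[...,2];hsv=cv2.cvtColor(I,cv2.COLOR_BGR2HSV)
    near=np.hypot(P[...,0]-527,P[...,1]+330)<30
    m=near&((hsv[...,0]<8)|(hsv[...,0]>172))&(hsv[...,1]>140)
    print(n,"red z",np.percentile(Z[m],[5,25,50,75,95]).round(1))
    nb=(np.abs(P[...,0]-500)<8)&(np.abs(P[...,1]+300)<40)&(Z>40); print("boxtop",np.median(Z[nb]).round(1), "xy near")
    rr=np.hypot(P[...,0]-527,P[...,1]+330); dk=(rr<24)&(I.max(-1)<50)&(Z>57); print("collar z",np.percentile(Z[dk],[10,50,90]).round(1))
```

```text
pos [ 535.7 -246.3   70.7] [179.96  -0.2   -5.76] F [-13.7   7.1  26.7] gap 0.3 t 14.65
shift [-0.0009 -0.0005  0.0037] turn [ 0.0007 -0.0034  0.0007]
wrist red z [67.9 74.9 76.1 76.6 77.2]
boxtop 55.4 xy near
collar z [61.1 66.1 67.1]
side red z [66.2 71.  74.3 75.5 77.2]
boxtop 54.6 xy near
collar z [59.3 64.6 66.8]
```

View pics/s10.png

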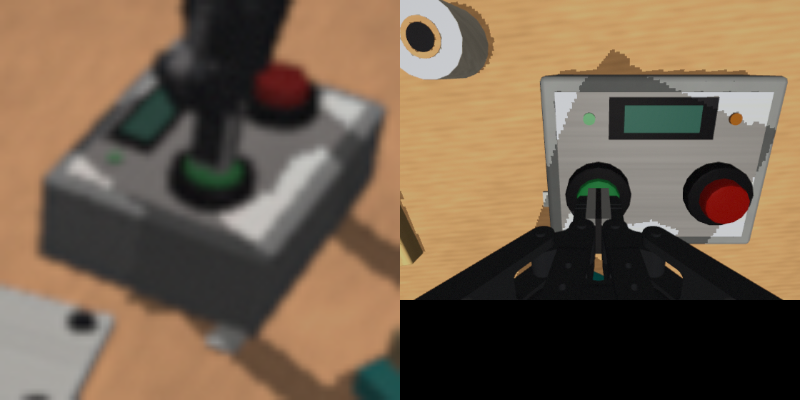

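The finger sits on the button, whose dome stands above the collar: depth puts the identical red one's top at ~76.5 and the collar at 67. So 70.7 with 27 N against a 5 N spring fits bottomed. I'll hold briefly, then release.

```bash
python3 -m crank '[[[-0.0005,0,0.003,0,0,0],[-0.0005,0,0.004,0,0,0]]]'
python3 -m crank '[[[0,0,-0.004,0,0,0],[0,0,-0.015,0,0,0],[0,0,-0.045,0,0,0],[0,0,-0.085,0,0,0],[-0.02,0,-0.13,0,0,0],[-0.06,0,-0.15,0,0,0],[-0.1,0,-0.15,0,0,0],[-0.1,0,-0.15,0,0,0]]]'
python3 - <<'E'
from h import *
p,d=r.snapshot("side"); q,dq=r.snapshot("top")
cv2.imwrite("pics/s11.png",np.hstack([cv2.resize(p[120:400,110:390],(400,400)),cv2.resize(q[120:330,130:440],(400,271))[:271] if 0 else cv2.copyMakeBorder(cv2.resize(q[120:330,130:440],(400,271)),0,129,0,0,0)]))
P=cloud("side",d);Z=P[...,2];hsv=cv2.cvtColor(p,cv2.COLOR_BGR2HSV)
for nm,c,hm in(("g",(535,-246),(hsv[...,0]>45)&(hsv[...,0]<85)),("r",(527,-330),(hsv[...,0]<8)|(hsv[...,0]>172))):
    m=hm&(hsv[...,1]>110)&(np.hypot(P[...,0]-c[0],P[...,1]-c[1])<25)
    print(nm,m.sum(),np.percentile(Z[m],[50,75,95]).round(1))
for nm,c,a in(("green",(579,274.2),16.8),("white",(546.6,8.7),3.6)):
    u=np.array([np.cos(np.radians(a)),np.sin(np.radians(a))]);w=np.array(c)-88*u
    for n,D,I in(("side",d,p),("top",dq,q)):
        P=cloud(n,D);Z=P[...,2];h=cv2.cvtColor(I,cv2.COLOR_BGR2HSV)
        m=(np.hypot(P[...,0]-w[0],P[...,1]-w[1])<24)&(h[...,0]>20)&(h[...,0]<34)&(h[...,1]>150)&(Z>85)&(Z<140)
        t=(P[m][:,:2]-c)@u;f=np.polyfit(t,Z[m],1);print(nm,n,m.sum(),"slope",np.degrees(np.arctan(f[0])).round(1),"z",np.polyval(f,-88).round(1))
        if n=="top":
            m=(Z>138)&(Z<155)&(np.hypot(P[...,0]-c[0],P[...,1]-c[1])<70);print(cv2.minAreaRect(P[m][:,:2].astype(np.float32)))
print(r.sense()["ft_force"].round(1),r.sense()["time"])
E
```

```text
time: 15.0
tool_pos: [535.7, -246.3, 70.5]
tcp_rot: [179.9, -0.2, -5.7]
ft_force: [-17.4, 10.4, 36.4]
finger_gap: -0.1
time: 16.0
tool_pos: [433.9, -236.0, 220.3]
tcp_rot: [179.9, -0.3, -5.8]
ft_force: [0.2, -0.8, 0.4]
finger_gap: -0.1
g 80 [74.8 75.8 77. ]
r 86 [73.9 75.4 76.8]
green side 334 slope 6.9 z 99.8
green top 166 slope 7.2 z 100.7
((578.2457275390625, 274.7186279296875), (82.07138061523438, 76.48848724365234), 16.23998260498047)
white side 182 slope 7.5 z 99.4
white top 163 slope 7.3 z 100.7
((546.65087890625, 8.7088623046875), (82.07813262939453, 74.75586700439453), 3.5901145935058594)
[ 0.2 -0.4 -0.1] 16.1
```

View pics/s11.png

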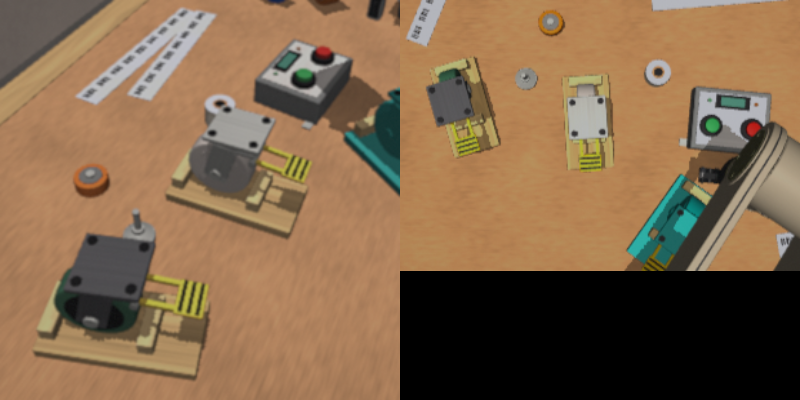

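Both pedals are down (slopes 6.9–7.5°), the green button is back out level with the red one, and the stands and loose parts are where they were. The arm is clear, so I'm handing in.

```bash
python3 -c "
from bench import r
print(r.hand_in())"
```

```text
the job is handed in; nothing more can be done
None
```

I pressed the green-wheeled caster's pedal down to its stop, then the white-wheeled one's. After that I pushed the green button all the way in and let it come back out. I handed in at about 16 s, with the arm clear and touching nothing.

**Pedals:** the last pictures put both treads at 6.9–7.5° of slope (6.8° is fully down) and about 100 mm high. Both held against a hard push without moving further (23 N on green, 30 N on white).

**Stands and loose parts:** the white stand's measured position is unchanged. The green stand's last top-camera fit differed by about 1 mm and 0.7°. A wrist-camera fit after its press had agreed to under 1 mm, so I read that as noise. The loose parts look unmoved in the last pictures; I did not measure them. I did not touch the red button.

**Button:** one reading disagreed with the description. Both button tops measure about 76–77 mm high, not 73. The green one stopped at 70.5 mm instead of 67, held 36 N against its 5 N spring, and came back out level with the red one. I take that as all the way in, because the measured travel of about 6 mm matches.

**Forces:** the highest upward force I read was 36 N, during the button press. With the sideways part it was about 42 N in total, all through the closed finger tips.

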